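# Press a heat sink onto its board with a ratchet hemostat

## Task

Two steel hemostats stand open on bench stands; use the one that has the small upright circuit board and heat sink between its jaws to press the heat sink onto the board. Squeeze its two handles together as far as they will go, so that the ratchet locks, and let go so that it stays locked by itself for a moment; then push its solid round thumb pad straight down to free the ratchet and let go, so that the hemostat is left sprung wide open again and the heat sink stays pressed on.

Things in the scene. Friction and masses are not known exactly. Their poses are not given: they have to be found in the camera images.
- grip_point (a point): Where to squeeze: fixed point midway between the two handle shanks of the hemostat to use, 50 mm above the table, 95 mm behind its pivot. x: from handles to jaws, y: left, z up. Shanks: steel bars 6 mm wide and high, moving alike in mirror image; over both outsides 61 mm open, 38 mm locked, here. 10 to 20 N closes them. Clear below and 25 mm outside; wide handle ends begin 29 mm behind.
- thumb_pad (a point): Top centre of the solid round steel thumb pad (28 mm wide, 6 mm thick, top 53 mm above the table, nothing beneath) ending the right handle (seen looking to the jaws); the left one ends in an open ring. It moves with its handle. Pressed down it sinks against a spring: 4 N at 8 mm, stop at 10 mm; the teeth are free from about 5 mm. Friction may hold the handles until the presser lifts.
- forceps (a joint): Closing angle of each handle of that hemostat, rad: 0 wide open (a spring returns it there), about 0.09 locked on the first ratchet tooth, about 0.125 locked on the second and last tooth, 0.14 hard stop.
- heat_sink (a joint): How far the aluminium heat sink (20 x 6.5 x 34 mm block with fins, between the jaws) has slid to the board, m: 0 at the start, about 0.006 when locked on the last tooth, 0.0065 at most. The closing jaw pushes it; friction keeps it there.

How it is judged:
On the way:
1. the handles are closed to the last ratchet tooth and stay locked with nothing holding them, the heat sink pressed on (value of joint forceps above 0.11 rad and value of joint heat_sink above 0.0045 m and contact force between the fingers and anything else below 0.2 N), for 0.3 s.
At the end, for the whole second after the job is handed in: The hemostat's ratchet is free and its handles have sprung open (closing angle under 0.03 rad), and the heat sink is still pressed on (more than 4.5 mm of its 6.5 mm travel) (value of joint forceps below 0.03 rad and value of joint heat_sink above 0.0045 m); the robot touches nothing.
It also fails if it takes over 40 s, if anything falls off the work surface, if the arm or the gripper's body presses on something with over 40 N, if the wrist force passes 120 N, or if a joint passes its speed limit or range.

## Robot

A 6-joint arm with a two-finger parallel gripper is mounted at the origin on the work surface. World frame = base frame: x ahead of the robot, y to its left, z up, the work surface at z = 0. Lengths are in m, angles in rad, forces in N, time in s.
With the tool pointing down it reaches from about 0.25 to 0.775 m from the base axis. Payload 4 kg.
Tool frame: the origin (TCP) lies at the very end of the fingers, on their centre line; the grasp point (between the pads) lies 19 mm behind it; z points along the fingers, y is the direction in which the jaws open and shut (so a half turn about z gives the same grasp; the last joint's range is limited). The gripper opens to 94 mm and grips with 3 to 60 N. Pads are 16 mm wide; open, the fingers measure 119 mm over their backs; the gripper's body (75 mm by 177 mm) begins 78 mm behind the grasp point.
Start: joints at [1.085, 0.087, 1.371, -0, 1.684, -0.103], TCP at [0.205, 0.51, 0.206] pointing down, gripper open.
Joint ranges: [-3.1, 3.1], [-0.76, 2.03], [0.27, 2.55], [-1.08, 4.22], [0.17, 2.65], [-2.57, 2.57]. Speed limits (rad/s): [2.79, 2.79, 3.14, 3.14, 3.14, 3.14].

## Interface

Orientations are given as [roll, pitch, yaw] about the fixed x, y, z axes, in that order (R = Rz(yaw) Ry(pitch) Rx(roll)).
In Python, from bench import robot, snapshot, models gives the robot as it stands.
- The arm moves only by the tool arm_command, never from a script. Its argument "commands" is text: rows parted by semicolons, each of 7 numbers parted by spaces: the shift along the tool's x, y, z in mm, then the turn, a rotation vector about the tool's x, y, z in degrees, then the opening, from 0 (shut) to 1 (fully open). In form: tx ty tz rx ry rz hand; .... A call has 1 to 12 rows; each row shifts and turns the pose as measured when the row begins, along the tool's axes as they then stand; what a row does not reach is not made up. A row lasts 1/8 s, in which the tool goes at most 62.5 mm and 10.7 degrees, less where a joint would pass 70% of its speed; a pose out of reach is approached as far as the arm can. A call is refused whole if a number of a shift passes 62.5 or a number of a turn 10.7, either way. A call with a gripper value outside its range is refused whole. The fingers move at their own pace and stop on an object; the grip force is fixed at half the most. Time passes only in rows, so rows that do not move let the fingers close. It gives the time, the measured TCP pose, the force and the opening at its end, in the units of the state.
- robot.get_obs(): the state, without advancing time (a new reading comes with each control period).
- snapshot(name): name is "scene" or "top"; returns a dict with "img" (420x560x3 uint8, blue, green, red), "camera_matrix" (3x3 intrinsics, pixels), "origin" and "rotation" of the camera in the world. Camera axes: x right, y down, z forward; pixel columns grow to the right and rows downward; lengths in m; the calibration is good to about 2 mm. A picture is of the moment at which its call begins. There is no depth.
- robot.close_job(): hands the job in, once; it reports no verdict.
Trained networks look in a picture, given as the dict that the camera call returned (one of the last four; its "shot" number tells which), for a name from the list of things; names that differ only in an ending like _2 or _b are one class to them, and where a whole thing is asked for, a point or a joint stands for the part that bears it (a point fixed in the world has none). Each returns a list of dicts, best first, with "conf" (0 to 1); they miss things now and then, are a little off and sometimes report something else, mostly with a low value. They report only what shows in the picture. A call takes as long as a camera call.
- models.spot_in(query, picture): "bbox" ([left, top, width, height] as shares, 0 to 1, of the picture: columns of its width, rows of its height, round what is visible of it).
- models.tip_of(query, picture): "centre" ([column, row] as shares, 0 to 1, of the picture: columns of its width, rows of its height: a listed point, or the origin of a listed thing).
The state is a dict: "time": time; "joint_positions": joint angles; "qvel": joint speeds; "joint_torque": joint torques, N m; "tool_pos": TCP position; "ee_rot": TCP orientation; "wrist_force": force on the tool from outside, world axes, zero at the start; "wrist_torque": the same for the moment, N m; "width": finger opening in m.
Only numpy, scipy, OpenCV 4.12 (cv2) and the standard library are available. Lean on these libraries where they do the work, as an engineer would, in place of code of your own. Each camera call takes 0.05 s, during which the arm holds its last target. There are 200 camera calls.

## Working session

There is one attempt and no reset: what is moved stays moved. The work goes in short steps, Python scripts to look and compute and a tool call to move; the robot and the scene stay as the last step left them, time stands still between calls to the robot, and variables do not carry over. Pictures are saved under pics/ and viewed, about 8 in all and at most 12, crops included, and the job is handed in when it is done.

Besides the shell and the picture viewer there is one more tool, called as name(argument=value, ...) on one line, values as JSON. arm_command: Moves the arm, as the interface text tells. Its arguments: {"type":"object","properties":{"commands":{"type":"string"}},"required":["commands"]}

```bash
mkdir -p pics
cat > h.py <<'E'
import numpy as np, cv2
from bench import robot, snapshot, models
def ray(s,uv):
    h,w=s["img"].shape[:2]; p=np.array([uv[0]*w,uv[1]*h,1.])
    d=np.array(s["rotation"])@np.linalg.inv(s["camera_matrix"])@p
    return np.array(s["origin"]),d/np.linalg.norm(d)
def at_z(s,uv,z):
    o,d=ray(s,uv); return o+d*(z-o[2])/d[2]
def proj(s,p):
    q=np.array(s["rotation"]).T@(np.array(p)-s["origin"]); q=np.array(s["camera_matrix"])@q; return q[:2]/q[2]
E
python3 - <<'E'
from h import *
np.set_printoptions(precision=4,suppress=True)
for n in ["top","scene"]:
    s=snapshot(n); cv2.imwrite(f"pics/{n}0.png",s["img"]); print(n,s["origin"])
    for q,z in [("grip_point",.05),("thumb_pad",.053),("heat_sink",.05),("forceps",.05)]:
        for r in models.tip_of(q,s)[:3]: print(q,r["conf"],np.array(r["centre"])*[560,420],at_z(s,r["centre"],z))
        for r in models.spot_in(q,s)[:3]: print("  box",q,r["conf"],np.array(r["bbox"])*[560,420,560,420])
print(robot.get_obs())
E
```

```text
top [ 0.4268 -0.0328  0.9379]Traceback (most recent call last):
  File "<stdin>", line 6, in <module>
  File "h.py", line 8, in at_z
    o,d=ray(s,uv); return o+d*(z-o[2])/d[2]
                                       ~^^^
IndexError: invalid index to scalar variable.
```

```bash
cat > h.py <<'E'
import numpy as np, cv2
from scipy.spatial.transform import Rotation as Ro
from bench import robot, snapshot, models
def R(s):
    r=np.array(s["rotation"]); return r if r.ndim==2 else Ro.from_euler("xyz",r).as_matrix()
def ray(s,uv):
    h,w=s["img"].shape[:2]; p=np.array([uv[0]*w,uv[1]*h,1.])
    d=R(s)@np.linalg.inv(s["camera_matrix"])@p
    return np.array(s["origin"]),d/np.linalg.norm(d)
def at_z(s,uv,z):
    o,d=ray(s,uv); return o+d*(z-o[2])/d[2]
def proj(s,p):
    q=R(s).T@(np.array(p)-s["origin"]); q=np.array(s["camera_matrix"])@q; return q[:2]/q[2]
E
python3 - <<'E'
from h import *
np.set_printoptions(precision=4,suppress=True)
for n in ["top","scene"]:
    s=snapshot(n); cv2.imwrite(f"pics/{n}0.png",s["img"]); print(n,s["origin"],s["rotation"])
    for q,z in [("grip_point",.05),("thumb_pad",.053),("heat_sink",.05),("forceps",.05)]:
        for r in models.tip_of(q,s)[:3]: print(q,r["conf"],np.array(r["centre"])*[560,420],at_z(s,r["centre"],z))
        for r in models.spot_in(q,s)[:3]: print("  box",q,r["conf"],np.array(r["bbox"])*[560,420,560,420])
o=robot.get_obs();print(o); print(proj(s,o["tool_pos"]))
E
```

```text
top [ 0.4268 -0.0328  0.9379] [-2.963  -0.0417 -1.5676]
grip_point 0.89 [137.088 235.284] [0.5213 0.2409 0.05  ]
  box grip_point 0.93 [113.904 151.62   46.592 107.394]
thumb_pad 0.56 [157.584 245.196] [0.4992 0.1934 0.053 ]
  box thumb_pad 0.73 [134.008 196.098  29.12   51.282]Traceback (most recent call last):
  File "<stdin>", line 6, in <module>
ValueError: it knows: grip_point, thumb_pad
```

View pics/top0.png

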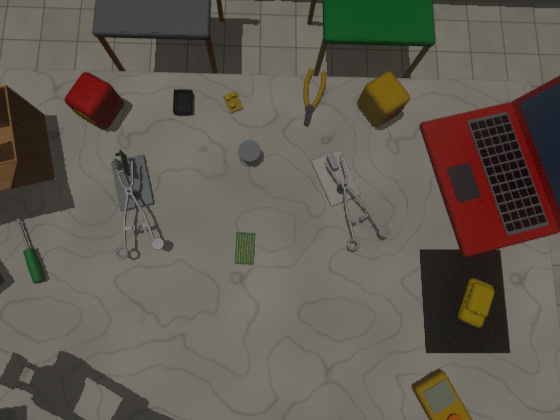

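The top picture shows two hemostats. The left one, with its pivot near (130,190), has a dark green board at its jaws at (123,160) and a pad near (157,243). I'll look closer and also take the scene camera.

Run:
```python
from h import *
np.set_printoptions(precision=4,suppress=True)
S={}
P={}
for n in ["top","scene"]:
    s=snapshot(n); S[n]=s; cv2.imwrite(f"pics/{n}1.png",s["img"]); print(n,s["origin"],s["rotation"])
    for q,z in [("grip_point",.05),("thumb_pad",.053)]:
        for r in models.tip_of(q,s)[:3]:
            print(q,r["conf"],np.array(r["centre"])*[560,420],at_z(s,r["centre"],z)); P.setdefault((n,q),r["centre"])
        for r in models.spot_in(q,s)[:3]: print("  box",q,r["conf"],np.array(r["bbox"])*[560,420,560,420])
for q in ["grip_point","thumb_pad"]:
    if ("scene",q) in P:
        (o1,d1),(o2,d2)=ray(S["top"],P["top",q]),ray(S["scene"],P["scene",q])
        t=np.linalg.lstsq(np.c_[d1,-d2],o2-o1,rcond=None)[0]; a,b=o1+t[0]*d1,o2+t[1]*d2
        print("tri",q,(a+b)/2,np.linalg.norm(a-b))
c=cv2.resize(S["top"]["img"][140:270,90:190],None,fx=4.6,fy=4.6,interpolation=cv2.INTER_CUBIC)
d=cv2.resize(S["scene"]["img"],(560,420))
cv2.imwrite("pics/c1.png",c)
o=robot.get_obs();print({k:o[k] for k in ("time","tool_pos","ee_rot","wrist_force","width")})
```

```text
top [ 0.4268 -0.0328  0.9379] [-2.963  -0.0417 -1.5676]
grip_point 0.93 [134.624 233.814] [0.5246 0.2465 0.05  ]
  box grip_point 0.84 [111.776 151.998  46.984 106.302]
thumb_pad 0.87 [156.8 243.6] [0.5027 0.1953 0.053 ]
  box thumb_pad 0.6 [133.392 194.418  30.8    56.7  ]
scene [ 1.1527 -0.5997  0.8736] [-2.3585  0.0179  0.7423]
grip_point 0.64 [325.08 144.69] [0.5406 0.2389 0.05  ]
  box grip_point 0.61 [299.376 125.412  98.224  63.294]
thumb_pad 0.59 [300.72 147.  ] [0.5035 0.1893 0.053 ]
  box thumb_pad 0.59 [297.472 143.388  57.288  15.414]
tri grip_point [0.5277 0.2534 0.0337] 0.004130071427901806
tri thumb_pad [0.5017 0.1945 0.0497] 0.004144194251920814
{'time': 0.85, 'tool_pos': array([0.2055, 0.5102, 0.2055]), 'ee_rot': array([3.1415, 0.    , 2.7588]), 'wrist_force': array([-0.4707, -0.5072, -0.7442]), 'width': 0.09361322100928908}
```

View pics/c1.png

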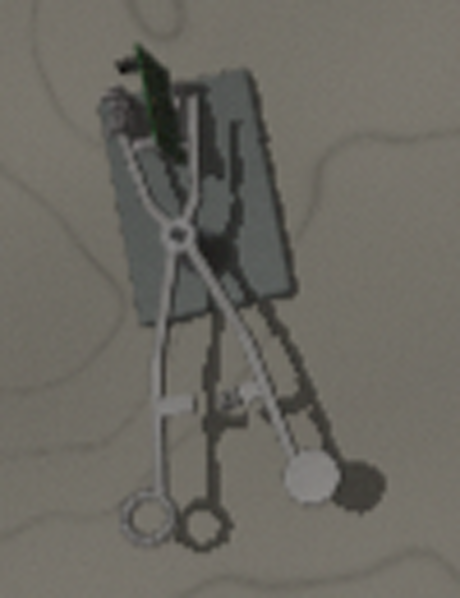

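View pics/scene1.png

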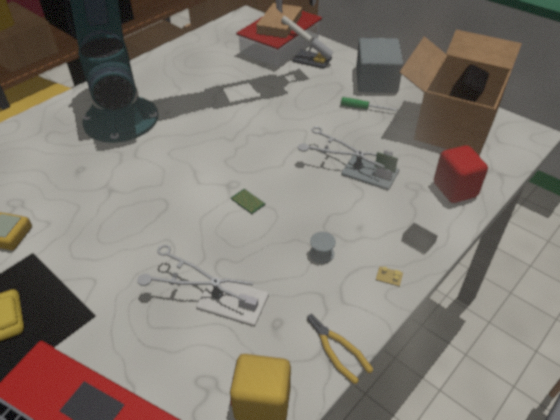

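The crop confirms it: the board is between the jaws of this hemostat. In the full picture the pivot is at about (128.7,191.1), the ring at (122.2,252.6) and the pad at (157.8,243.7). In the scene picture the pad is near (302,149) and the ring near (317,131).

Run:
```python
from h import *
np.set_printoptions(precision=4,suppress=True)
s=snapshot("top")
f=lambda x,y,z:at_z(s,[(x/4.6+90)/560,(y/4.6+140)/420],z)[:2]
piv=f(178,235,.05);ring=f(148,518,.05);pad=f(312,477,.053)
print("piv",piv,"ring",ring,"pad",pad,np.linalg.norm(ring-piv),np.linalg.norm(pad-piv))
L=[(159,360),(159,405),(161,460)];Rr=[(240,345),(262,398),(283,432)]
for p in L+Rr:
    w=f(*p,.05)-piv;print(p,w,np.linalg.norm(w),np.degrees(np.arctan2(w[1],w[0])))
for a in (ring-piv,pad-piv): print(np.degrees(np.arctan2(a[1],a[0])))
g=f(*( (np.array([134.6,233.8])-[90,140])*4.6),.05); w=g-piv; print("net grip",g,np.linalg.norm(w),np.degrees(np.arctan2(w[1],w[0])))
```

```text
piv [0.6225 0.2664] ring [0.4825 0.271 ] pad [0.5025 0.1931] 0.14015153579874753 0.14062837053352467
(159, 360) [-0.0629  0.0049] 0.06306803580395125 175.5727414063128
(159, 405) [-0.0851  0.0033] 0.08516327496458843 177.77928574254773
(161, 460) [-0.112   0.0004] 0.11198655617669286 179.77271150548572
(240, 345) [-0.055  -0.0339] 0.06463240159968701 -148.38312811659648
(262, 398) [-0.0812 -0.0462] 0.09342991885227901 -150.38367050262096
(283, 432) [-0.0979 -0.0573] 0.11341639821888955 -149.64298091042923
178.09591006113317
-148.57480158903715
net grip [0.5246 0.2466] 0.09988904476444221 -168.56939301100687
```

arm_command(commands="-50 -16 0 0 0 0 0.85;-50 -16 0 0 0 0 0.85;-50 -16 0 0 0 0 0.85;-50 -16 0 0 0 0 0.85;-50 -16 0 0 0 0 0.85;-50 -16 0 0 0 0 0.85;-50 -16 0 0 0 0 0.85;-50 -16 0 0 0 0 0.85;0 0 15 0 0 -9 0.85;0 0 15 0 0 -9 0.85;0 0 15 0 0 -9 0.85;0 0 15 0 0 -9 0.85")

```text
time: 2.4
tool_pos: [0.5416, 0.2344, 0.1452]
ee_rot: [3.14, 0.006, -2.875]
wrist_force: [0.1, -0.2, -0.5]
width: 0.0801
```

```bash
cat > st.py <<'E'
from h import *
import sys
np.set_printoptions(precision=4,suppress=True)
def state(goal=None):
    o=robot.get_obs(); M=Ro.from_euler("xyz",o["ee_rot"])
    print("t",o["time"],"tcp",o["tool_pos"],"rpy deg",np.degrees(o["ee_rot"]),"F",o["wrist_force"],"w",o["width"])
    if goal is not None:
        print("shift tool mm",1000*M.inv().apply(np.array(goal[:3])-o["tool_pos"]),"turn deg",np.degrees((M.inv()*Ro.from_euler("xyz",[np.pi,0,np.radians(goal[3])])).as_rotvec()))
    return o
if __name__=="__main__": state([float(a) for a in sys.argv[1:]] or None)
E
python3 st.py 0.5305 0.2428 0.12 194.3
python3 - <<'E'
from h import *
s=snapshot("top");cv2.imwrite("pics/t2.png",cv2.resize(s["img"][120:300,60:240],None,fx=3.3,fy=3.3,interpolation=cv2.INTER_CUBIC))
E
```

```text
t 2.4 tcp [0.5416 0.2344 0.1452] rpy deg [ 179.883     0.3591 -164.7152] F [ 0.1477 -0.1586 -0.5122] w 0.08010545740580248
shift tool mm [ 8.655  10.9899 25.1488] turn deg [0.1201 0.3581 0.9852]
```

View pics/t2.png

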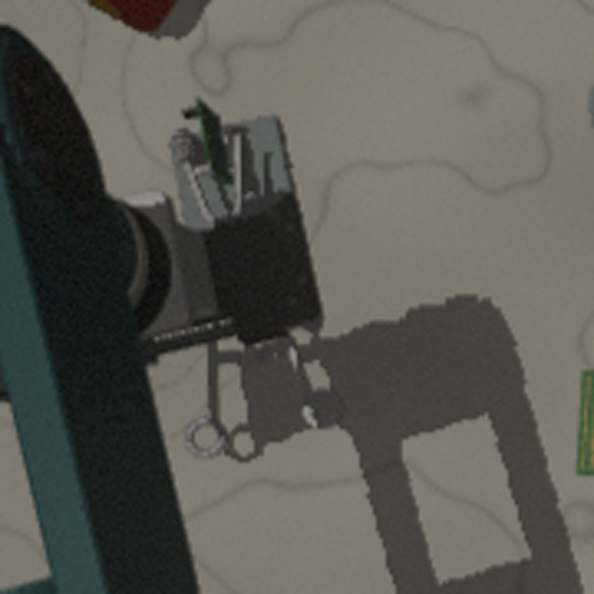

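The gripper is square over the shanks. The pad and ring still show behind it, and the board and jaws are clear ahead of it. I'll correct the position and go down to just above the shanks, then check from the scene camera.

arm_command(commands="9 11 15 0 0 1 0.85;0 0 20 0 0 0 0.85;0 0 20 0 0 0 0.85;0 0 0 0 0 0 0.85")

```text
time: 2.95
tool_pos: [0.5286, 0.2426, 0.0868]
ee_rot: [3.14, 0.002, -2.898]
wrist_force: [-0.5, 0.8, -0.1]
width: 0.0802
```

```bash
python3 st.py 0.5305 0.2428 0.031 194.3
python3 - <<'E'
from h import *
s=snapshot("scene");cv2.imwrite("pics/s3.png",cv2.resize(s["img"][80:220,260:430],None,fx=4.2,fy=4.2,interpolation=cv2.INTER_CUBIC))
E
```

```text
t 2.95 tcp [0.5286 0.2426 0.0868] rpy deg [ 179.8938    0.1138 -166.0539] F [-0.4979  0.8356 -0.1499] w 0.08022867374412382
shift tool mm [-1.734  -0.3999 55.8486] turn deg [ 0.1058  0.1141 -0.3538]
```

View pics/s3.png

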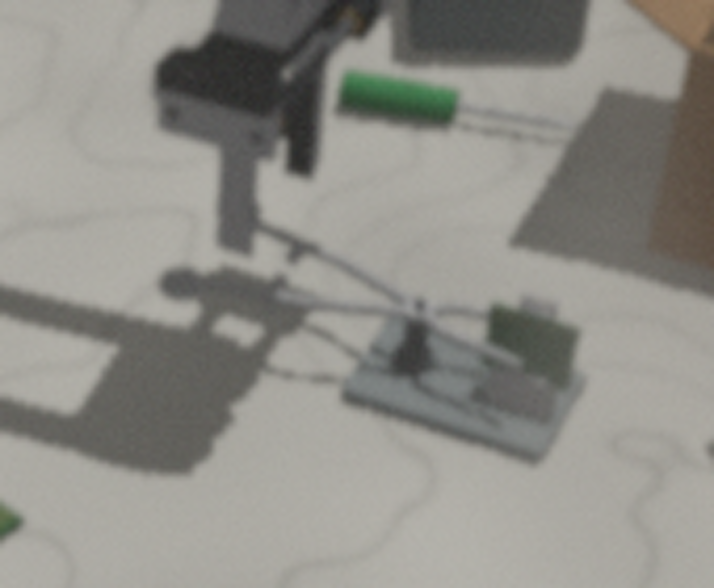

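The fingers are above the handles, with the near one at about (240,245) and the far one at about (300,170) in the crop, and both shanks pass between them. I'll go down.

arm_command(commands="-2 0 15 0 0 0 0.85;0 0 15 0 0 0 0.85;0 0 15 0 0 0 0.85;0 0 10 0 0 0 0.85;0 0 0 0 0 0 0.85")

```text
time: 3.62
tool_pos: [0.5331, 0.2439, 0.0313]
ee_rot: [3.139, 0.007, -2.9]
wrist_force: [0.2, 0.8, 1.1]
width: 0.0796
```

Height reached with no contact force, so I'll squeeze.

arm_command(commands="0 0 0 0 0 0 0;0 0 0 0 0 0 0;0 0 0 0 0 0 0;0 0 0 0 0 0 0;0 0 0 0 0 0 0;0 0 0 0 0 0 0;0 0 0 0 0 0 0;0 0 0 0 0 0 0")

```text
time: 4.62
tool_pos: [0.5299, 0.2442, 0.0317]
ee_rot: [3.138, 0.001, -2.9]
wrist_force: [-4.2, -0.4, -0.2]
width: 0.0291
```

Width is 29 mm, narrower than the expected ~35–38 mm. I'll look before releasing.

```bash
python3 st.py
python3 - <<'E'
from h import *
s=snapshot("scene");a=cv2.resize(s["img"][80:210,270:420],None,fx=4,fy=4,interpolation=cv2.INTER_CUBIC)
cv2.imwrite("pics/s4.png",a)
E
```

```text
t 4.625 tcp [0.5299 0.2442 0.0317] rpy deg [ 179.7817    0.0632 -166.1523] F [-4.2224 -0.3967 -0.1814] w 0.02914999363114103
```

View pics/s4.png

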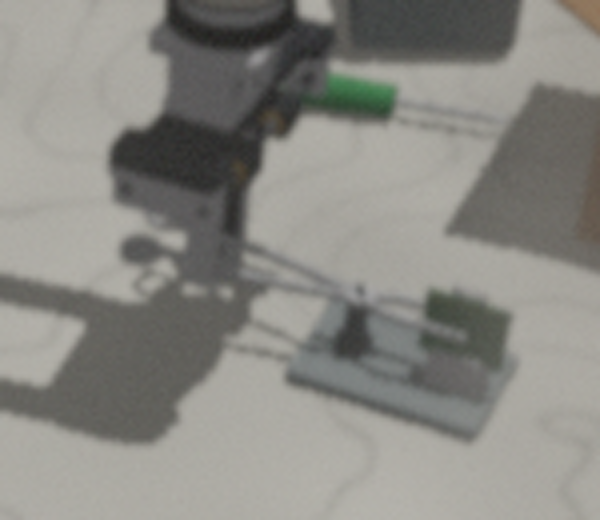

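Both shanks are between the fingers and the handles are closed, with the pad at about (140,248) in the crop. I'll open the gripper, let the lock stand by itself, then rise.

arm_command(commands="0 0 0 0 0 0 0.85;0 0 0 0 0 0 0.85;0 0 0 0 0 0 0.85;0 0 0 0 0 0 0.85;0 0 0 0 0 0 0.85;0 0 0 0 0 0 0.85;0 0 0 0 0 0 0.85;0 0 -20 0 0 0 0.85;0 0 -40 0 0 0 0.85;0 0 -40 0 0 0 0.85;0 0 -40 0 0 0 0.85")

```text
time: 6.05
tool_pos: [0.53, 0.2427, 0.1714]
ee_rot: [3.14, -0.0, -2.9]
wrist_force: [0.6, 0.1, -1.2]
width: 0.0798
```

Run:
```python
from h import *
from st import state
state()
S={}
for n in ("top","scene"):
    s=snapshot(n);S[n]=s
    for r in models.tip_of("thumb_pad",s)[:2]: print(n,r["conf"],np.array(r["centre"])*[560,420],at_z(s,r["centre"],.053))
c=cv2.resize(S["top"]["img"][140:270,90:190],None,fx=4.6,fy=4.6,interpolation=cv2.INTER_CUBIC)
d=cv2.resize(S["scene"]["img"][110:200,285:335],None,fx=6.6,fy=6.645,interpolation=cv2.INTER_CUBIC)[:598]
cv2.imwrite("pics/5.png",np.hstack([c,d]))
print(d.shape)
```

```text
t 6.05 tcp [0.53   0.2427 0.1714] rpy deg [ 179.8933   -0.0233 -166.1304] F [ 0.558   0.051  -1.2203] w 0.079842445911148
top 0.59 [149.688 248.22 ] [0.4924 0.2104 0.053 ]
(598, 330, 3)
```

View pics/5.png

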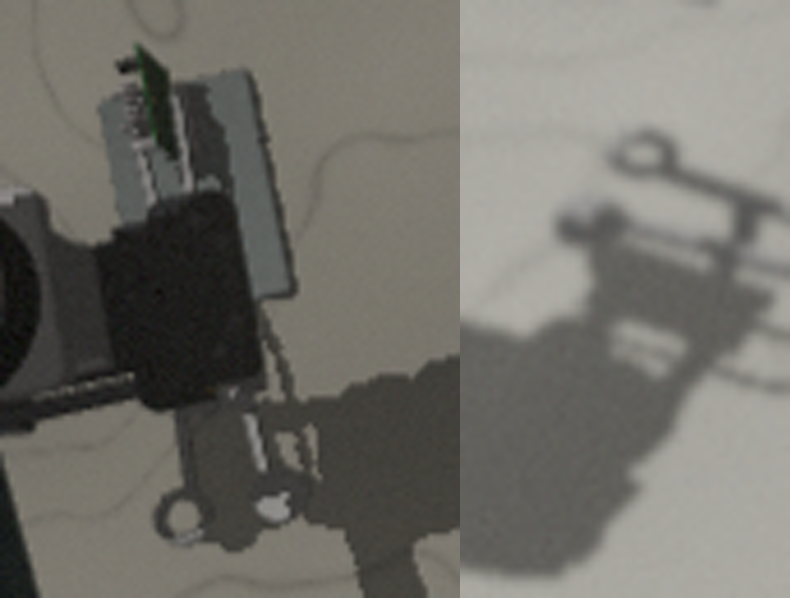

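The hemostat stays locked with nothing touching it. The ring is at about (182,518) and the pad at about (275,500), which is roughly 0.12 rad of closing, so it's on the last tooth. The heat sink lies against the board. The model of the pad after closing gives (0.494,0.209), and the network gives (0.492,0.210). I'll close the fingers and move above it.

arm_command(commands="22 -12 0 0 0 0 0;21 -11 20 0 0 0 0;0 0 30 0 0 0 0;0 0 30 0 0 0 0;0 0 0 0 0 0 0;0 0 0 0 0 0 0;0 0 0 0 0 0 0")

```text
time: 7.12
tool_pos: [0.4867, 0.2075, 0.0775]
ee_rot: [3.141, -0.017, -2.899]
wrist_force: [0.8, 0.5, 0.6]
width: 0.0133
```

```bash
python3 st.py 0.4935 0.2095 0.044 194
python3 - <<'E'
from h import *
s=snapshot("scene");print(proj(s,[.4935,.2095,.053]))
cv2.imwrite("pics/s6.png",cv2.resize(s["img"][90:190,270:400],None,fx=5,fy=5,interpolation=cv2.INTER_CUBIC))
E
```

```text
t 7.125 tcp [0.4867 0.2075 0.0775] rpy deg [ 179.9442   -0.9844 -166.1202] F [0.7503 0.5444 0.629 ] w 0.013293674129849643
shift tool mm [-7.6371  0.2611 33.35  ] turn deg [ 0.0569 -0.9843 -0.1207]
[302.93009668 141.4976765 ]
```

View pics/s6.png

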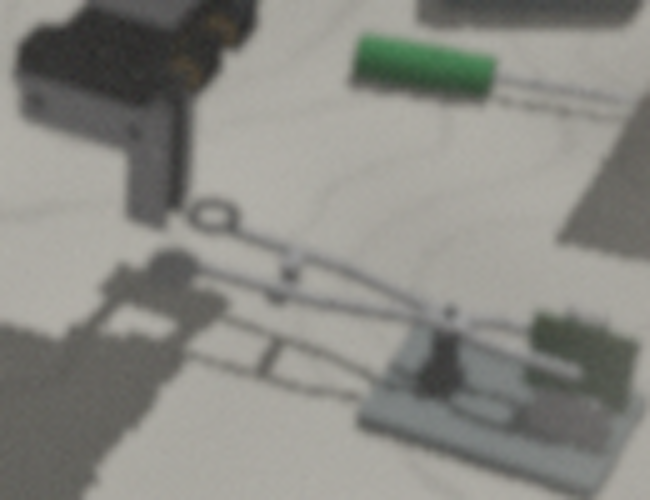

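The pad is at (173,268) in the crop, i.e. (304.6,143.6) in full, clear of the ring at (213,213). The closed fingers hang above and behind it. I'll check the pad's position from this view.

```bash
python3 - <<'E'
from h import *
s=snapshot("scene");print(at_z(s,[304.6/560,143.6/420],.053),at_z(s,[(270+445/5)/560,(90+316/5)/420],.053))
for r in models.tip_of("thumb_pad",s)[:2]: print(r["conf"],np.array(r["centre"])*[560,420],at_z(s,r["centre"],.053))
t=snapshot("top");print(at_z(t,[149.8/560,248.7/420],.053))
E
python3 st.py 0.4935 0.2085 0.058 194
```

```text
[0.50202323 0.20582778 0.053     ] [0.62508755 0.26420809 0.053     ]
0.65 [301.896 141.708] [0.49210687 0.20716009 0.053     ]
[0.49129429 0.21009917 0.053     ]
t 7.325 tcp [0.487  0.2076 0.0779] rpy deg [ 179.9405   -0.9193 -166.123 ] F [0.3781 0.0281 0.0509] w 0.00040452222481677564
shift tool mm [-6.8156 -0.6921 19.8063] turn deg [ 0.0605 -0.9193 -0.1235]
```

arm_command(commands="-8 0 12 0 -0.9 0 0;0 0 8 0 0 0 0;0 0 0 0 0 0 0")

```text
time: 7.7
tool_pos: [0.4958, 0.2099, 0.0592]
ee_rot: [3.14, 0.003, -2.899]
wrist_force: [0.7, -0.4, 0.1]
width: 0.0005
```

```bash
python3 st.py 0.4945 0.2082 0.044 194
```

```text
t 7.7 tcp [0.4958 0.2099 0.0592] rpy deg [ 179.9303    0.1866 -166.117 ] F [ 0.7408 -0.4041  0.0578] w 0.0004863440237073294
shift tool mm [ 1.7494 -1.3846 15.1611] turn deg [ 0.0695  0.1867 -0.1169]
```

Now press, watching the force.

arm_command(commands="1 -1 5 0 0 0 0;0 0 5 0 0 0 0;0 0 4 0 0 0 0;0 0 2 0 0 0 0;0 0 0 0 0 0 0;0 0 0 0 0 0 0")

```text
time: 8.45
tool_pos: [0.4959, 0.2088, 0.0452]
ee_rot: [3.141, 0.006, -2.899]
wrist_force: [-1.1, -0.8, 3.7]
width: 0.0006
```

The force is 3.7 N at about 8 mm depth, so the teeth should be free. I'll lift quickly and check.

arm_command(commands="0 0 1 0 0 0 0;0 0 -40 0 0 0 0;0 0 -40 0 0 0 0;50 0 -30 0 0 0 0;60 0 0 0 0 0 0;60 0 0 0 0 0 0;0 0 0 0 0 0 0")

```text
time: 9.32
tool_pos: [0.326, 0.1669, 0.1519]
ee_rot: [3.14, 0.002, -2.899]
wrist_force: [-0.2, 0.1, -0.3]
width: 0.0003
```

Run:
```python
from h import *
from st import state
state()
S={n:snapshot(n) for n in ("top","scene")}
for n,s in S.items():
    for r in models.tip_of("thumb_pad",s)[:2]: print(n,r["conf"],np.array(r["centre"])*[560,420],at_z(s,r["centre"],.053))
c=cv2.resize(S["top"]["img"][140:270,90:190],None,fx=4.4,fy=4.4,interpolation=cv2.INTER_CUBIC)
d=cv2.resize(S["scene"]["img"][110:200,290:400],None,fx=3.2,fy=3.2,interpolation=cv2.INTER_CUBIC)
d=cv2.copyMakeBorder(d,0,c.shape[0]-d.shape[0],0,0,cv2.BORDER_CONSTANT)
cv2.imwrite("pics/7.png",np.hstack([c,d]))
```

```text
t 9.325 tcp [0.326  0.1669 0.1519] rpy deg [ 179.887     0.1246 -166.1282] F [-0.1827  0.1315 -0.328 ] w 0.0003393757980675104
top 0.83 [160.216 244.314] [0.5012 0.1877 0.053 ]
scene 0.64 [302.4   147.798] [0.5086 0.1896 0.053 ]
```

View pics/7.png

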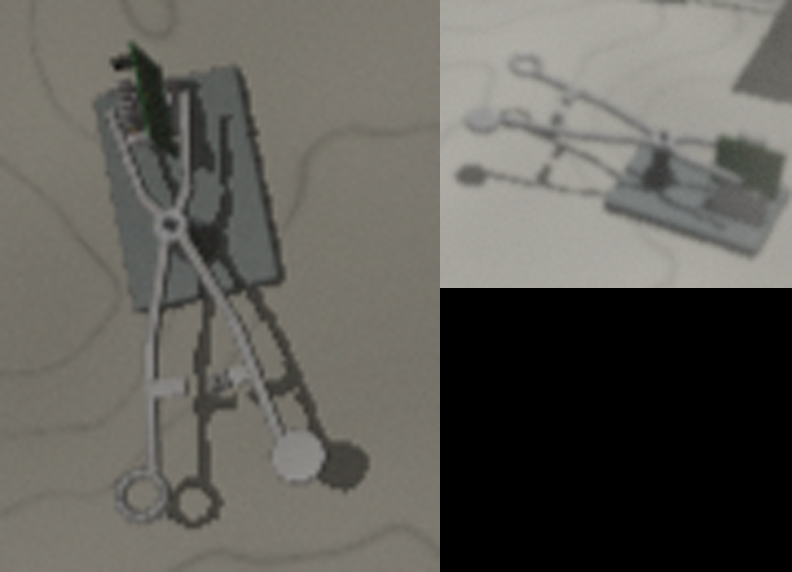

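The hemostat is fully open again: the ring and pad are within 0.3 px of their starting pixels. The heat sink has moved off the left jaw and lies against the board at about (135,100) in the crop. The arm is clear, so I'll hand in.

```bash
python3 -c "
from bench import robot
print(robot.close_job())"
```

```text
the job is handed in; nothing more can be done
None
```

I squeezed the hemostat holding the board until it locked and let go so it stood locked by itself. I then pushed the thumb pad down about 8 mm (3.7 N), lifted off, moved the arm clear and handed the job in after about 9.4 s.

- **Locked:** in the picture after letting go, the handles had closed by about 0.12 rad, which matches the last tooth. The fingers had been open and clear of the handles for over half a second.
- **End state:** in the last pictures the ring and pad are back within 0.3 px of where they started, so the handles are wide open. The heat sink has left the jaw and lies against the board. The arm was clear of everything, with the wrist force near zero.
- **Disagreements:** the grip closed to 29 mm, narrower than the roughly 35 to 38 mm I expected. I put this down to the fingers gripping a little nearer the pivot, but did not confirm it. The two cameras and the network differed by up to about 10 mm on where the pad was, so I aimed at the average and the push worked.
- **Not measured:** the handle angle and the heat sink's travel were judged from pictures only.

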